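# Set up the vacuum fixture for the next blanks

### The arm

A 6-joint arm with a two-finger parallel gripper is mounted at the origin on a cart in front of the work surface, level with it; the furniture and walls round the work are solid. World frame = base frame: x ahead of the robot, y to its left, z up, the work surface at z = 0. Lengths are in m, angles in degrees, forces in N, time in s.
With the tool pointing down it reaches from about 0.325 to 0.85 m from the base axis. Payload 15.5 kg.
Tool frame: the origin (TCP) lies between the finger pads; the fingertips stand arm.tip_extent ahead of it and the grasp point (between the pads) lies 5 mm behind it (arm.tip_extent is the distance from the TCP to the fingertips, in m); z points along the fingers, y is the line along which they close (so a half turn about z gives the same grasp; the last joint's range is limited). The gripper opens to 91 mm and grips with 3 to 60 N. Pads are 32 mm wide; open, the fingers measure 118 mm over their backs; the gripper's body (76 mm by 178 mm) begins 60 mm behind the grasp point.
Start: joints at [58.757, 28.281, 77.091, -0, 74.628, -5.472], TCP at [0.272, 0.563, 0.228] pointing down, gripper open.
Joint ranges: [-166.48, 166.48], [-47.26, 123.95], [12.59, 153.08], [-70.14, 250.14], [6.76, 159.57], [-176.63, 176.63]. Speed limits (degrees/s): [108.29, 108.29, 147.25, 172.46, 172.46, 172.46].

### API

Orientations are given as a 3x3 rotation matrix whose columns are the frame's x, y, z axes.
In Python, from rig import arm, hand, kin, telemetry, optics gives the robot as it stands. Calls block until the motion is done:
- arm.move_to(position, orientation): joint-space move of the TCP to a pose.
- arm.move_l(position, orientation=None, feed=0.15): straight line of the TCP; orientation=None keeps the orientation; feed is the mean speed in m/s.
- arm.move_joints(angles): joint-space move.
- hand.grip(opening): finger opening in m; the grip force is fixed at half the most; returns when the fingers have stopped.
- arm.sleep(seconds).
- kin.solve_ik(position, orientation): joint angles nearest the present ones, or None.
- telemetry.observe(): the state.
- optics.snapshot(name): name is "scene" or "top"; returns the picture (384x512x3 uint8, red, green, blue); there is no depth.
- optics.get_calibration(name): a dict with "intrinsics" (3x3 intrinsics, pixels), "k1" (the pictures are not rectified: a ray, as slopes to the right and down, at radius r is drawn at 1 + k1 r^2 times it, then the intrinsics apply), "cam_to_world" (4x4, takes a point from camera to world coordinates). Camera axes: x right, y down, z forward; pixel columns grow to the right and rows downward; lengths in m; the calibration is good to about 2 mm. A picture is of the moment at which its call begins. get_calibration takes no time and is no camera call.
A pose or a line that the arm cannot do raises arm.Unreachable and nothing moves.
- arm.sign_off(): hands the job in; it is judged then, once.
Trained networks look in the newest picture that a camera, given by its name, has taken for a name from the list of things; names that differ only in an ending like _2 or _b are one class to them, and where a whole thing is asked for, a point or a joint stands for the part that bears it (a point fixed in the world has none). Each returns a list of dicts, best first, with "conf" (0 to 1); they miss things now and then, are a little off and sometimes report something else, mostly with a low value. They report only what shows in the picture. A call takes as long as a camera call.
- optics.spot_in(target, camera): "extent" ([left, top, right, bottom] in pixels, round what is visible of it).
- optics.masks_of(target, camera): "mask" (384x512 bool, what is visible of it) and "extent" ([left, top, right, bottom] in pixels, round what is visible of it).
The state is a dict: "t": time; "joint_positions": joint angles; "dq": joint speeds; "tau": joint torques, N m; "ee_pos": TCP position; "tool_rot": TCP orientation; "force": force on the tool from outside, world axes, zero at the start; "torque": the same for the moment, N m; "width": finger opening in m; "grasp_force": force on a finger pad.
Only numpy, scipy, OpenCV 4.12 (cv2) and the standard library are available. Lean on these libraries where they do the work, as an engineer would, in place of code of your own. Each camera call takes 0.05 s, during which the arm holds its last target. There are 200 camera calls.

### The job

The vacuum fixture standing on the machine bed is to be made ready for the next cut. First screw the knobs of both levelling feet down until each pad just bears on the bed, without jacking the fixture up off its base, and pull the black knob of its push-pull valve fully up to vent the plate; only then lay every wooden blank there is (two or three) flat on the plate, each squarely over a rubber ring of its own with its long side across the plate so that it covers the ring. With the blanks lying right and the feet still bearing, push the valve knob fully home, and leave the other things on the bed alone.

Things in the scene. Friction and masses are not known exactly. Their poses are not given: they have to be found in the camera images.
- fixture: vacuum fixture, loose on the bed but heavy (5 kg): grey pedestal (100 x 120 mm) under an aluminium plate, its top 80 mm above the bed. Origin: centre of the pedestal's underside; z up, y along the plate. Plate 100 mm wide (x), from y = -62 to 123 mm, then a crossbar 150 mm wide (x) to y = 169 mm with the two feet. Valve block at the -y end, its top at z = 85 mm
- ring_1 (a point): middle of the first of three rubber sealing rings (rectangles 44 mm along the fixture's x, 34 mm along its y) on the plate top, fixture frame (0, -31, 80) mm; axes as the fixture's. The rings are 62 mm apart along the fixture's y; any blank may lie on any ring, unused rings close themselves
- ring_2 (a point): the same of the middle ring, fixture frame (0, 31, 80) mm
- ring_3 (a point): the same of the ring next to the feet, fixture frame (0, 93, 80) mm
- front_knob (a joint): turn of the front foot's knob, rad, 0 = fully up; grows as it is turned clockwise seen from above, which screws knob, spindle and pad down together, 8 mm a turn (1.27 mm per rad). It turns easily (0.06 N m) and stays where it is left. At the start the pad is 2 to 9 mm short of the bed
- rear_knob (a joint): the same for the rear foot
- front_grip (a point): on the axis of the front foot's black fluted knob (36 mm wide), fixture frame x = -55, y = 147 mm; the grip is from 13 mm below this point to 10 mm above. The pad's underside is 104 mm below this point, so it first touches when this point is 104 mm above the bed; turning on squeezes its rubber cushion (2 N per mm) and, after some 3 mm, begins to lift the fixture
- rear_grip (a point): the same for the rear foot, at fixture frame x = +55, y = 147 mm
- front_sole (a point): middle of the underside of the front foot's round rubber pad (diameter 30 mm): its height over the bed is the gap, 0 when it touches
- rear_sole (a point): the same for the rear foot
- front_pad: the front foot's pad; origin as front_sole
- rear_pad: the rear foot's pad; origin as rear_sole
- valve (a joint): lift of the push-pull valve's knob in m: 0 = home (down, vacuum on, as at the start), 0.022 = fully out (up, plate vented). A sprung ball snaps it to either end; about 5 N moves it from an end
- valve_grip (a point): middle of the valve's round black knob (diameter 30 mm, 16 mm high, flat top 9 mm above this point) on a vertical stem at fixture frame x = 0, y = -82 mm; 106 mm above the bed when home, 128 mm when out
- blank_1: wooden blank, 50 x 60 x 30 mm (x, y, z), 0.1 to 0.16 kg; origin: centre of its underside, z up; lies flat on the bed at the start. All blanks are alike; one of the three may be absent
- blank_2: wooden blank like blank_1. (The bed's top is z = 0. Two console beams, 106 mm high, stand on it at y from -0.085 to 0.005 and from -0.285 to -0.195; blanks may lie on either side of them. A low wooden clamp jig, its front part under 80 mm high, stands behind the fixture at x over 0.54)
- blank_3: wooden blank like blank_1
- tape_measure: bystander: yellow tape measure 36 x 76 x 66 mm; origin under its middle
- collet_nut: bystander: steel collet nut, diameter 50 mm, 24 mm high; origin under its middle

How it is judged:
By the outcome, as a careful person would: the job done as asked, in the order asked, and still so for the second after the job is handed in, with the robot touching nothing.
Of blank_1, blank_2, blank_3 only 2 to 3 are there at a start; the rules pass over those that are not, and their reading is None.
At some moment in a run one of blank_1 may be knocked a few centimetres aside while the robot is not near it.
It also fails if it takes over 210 s, if anything falls off the work surface, if the arm or the gripper's body presses on something with over 40 N, if the wrist force passes 120 N, or if a joint passes its speed limit or range.

## Working session

There is one attempt and no reset: what is moved stays moved. The work goes in short steps, each a Python script; the robot and the scene stay as the last script left them, time stands still between calls to the robot, and variables do not carry over. Pictures are saved under pics/ and viewed, at most 14 in all, crops included, and the job is handed in when it is done.

```bash
ls; mkdir -p pics
python3 - <<'E'
from rig import arm, hand, kin, telemetry, optics
import cv2
for n in ("scene","top"):
    im=optics.snapshot(n); cv2.imwrite(f"pics/{n}0.png",cv2.resize(im[:,:,::-1],(800,600)))
    c=optics.get_calibration(n); print(n,c)
    for t in ("fixture","blank_1","front_grip","valve_grip","front_pad","tape_measure","collet_nut"):
        print(t,[(round(d["conf"],2),[round(float(v)) for v in d["extent"]]) for d in optics.spot_in(t,n)])
print(arm.tip_extent, telemetry.observe())
E
```

```text
pics
rig.py
scene {'intrinsics': array([[457.81054352,   0.        , 253.08420806],
       [  0.        , 457.81054352, 192.96142498],
       [  0.        ,   0.        ,   1.        ]]), 'k1': -0.04783468930599198, 'cam_to_world': array([[ 0.77192787, -0.39818363,  0.49555743, -0.35450606],
       [-0.63568139, -0.49089514,  0.59576096, -0.87577692],
       [ 0.00604447, -0.77490113, -0.63205356,  1.13299043],
       [ 0.        ,  0.        ,  0.        ,  1.        ]])}
fixture [(0.61, [203, 160, 271, 217]), (0.43, [227, 161, 238, 168])]
blank_1 [(0.77, [351, 292, 376, 317]), (0.58, [226, 159, 238, 169]), (0.47, [202, 158, 267, 218])]
front_grip [(0.49, [206, 172, 213, 184])]
valve_grip []
front_pad [(0.47, [204, 163, 269, 218]), (0.45, [158, 145, 180, 163])]
tape_measure [(0.71, [155, 146, 180, 164])]
collet_nut [(0.63, [188, 147, 198, 154])]
top {'intrinsics': array([[378.69169267,   0.        , 250.37319651],
       [  0.        , 378.69169267, 195.95431562],
       [  0.        ,   0.        ,   1.        ]]), 'k1': -0.07288260505195233, 'cam_to_world': array([[-0.00814961, -0
[... 605 characters left out ...]
01, -6.17902757e-04,
        7.46254950e+01, -5.47176463e+00]), 'dq': array([-0.06108597, -0.11425229, -0.02343319, -0.06186075, -0.03105323,
        0.01354597]), 'tau': array([ 1.68426563e-03, -8.78629446e+01, -3.82233882e+01,  7.08508166e-02,
        4.44723456e-02, -1.07956553e-04]), 'ee_pos': array([0.27176015, 0.56282343, 0.22791602]), 'tool_rot': array([[-9.00520428e-01,  4.34813704e-01,  1.97365711e-05],
       [ 4.34813705e-01,  9.00520428e-01,  1.24837183e-05],
       [-1.23450937e-05,  1.98235750e-05, -1.00000000e+00]]), 'force': array([-0.03397313, -0.81292649, -0.45288679]), 'torque': array([-0.00191775, -0.00213129, -0.00404475]), 'grasp_force': 0.0, 'width': 0.091136910149982}
```

View pics/scene0.png

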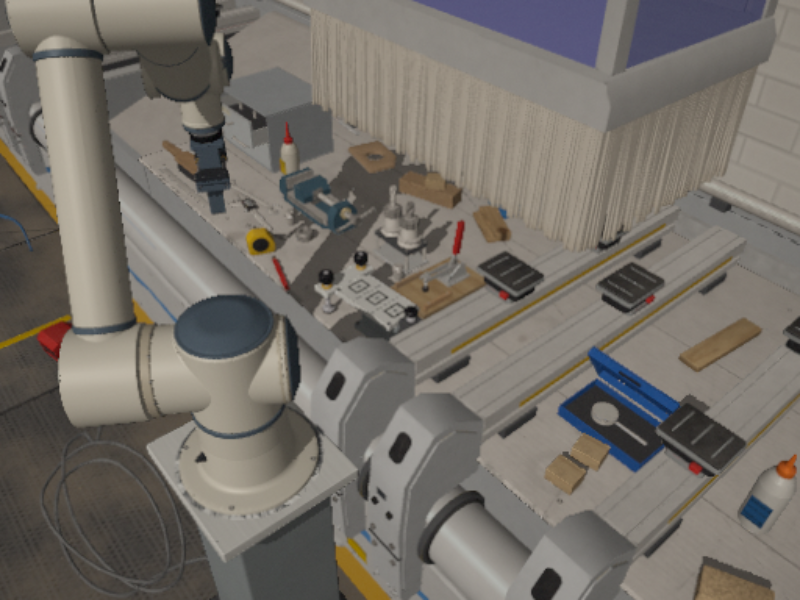

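View pics/top0.png

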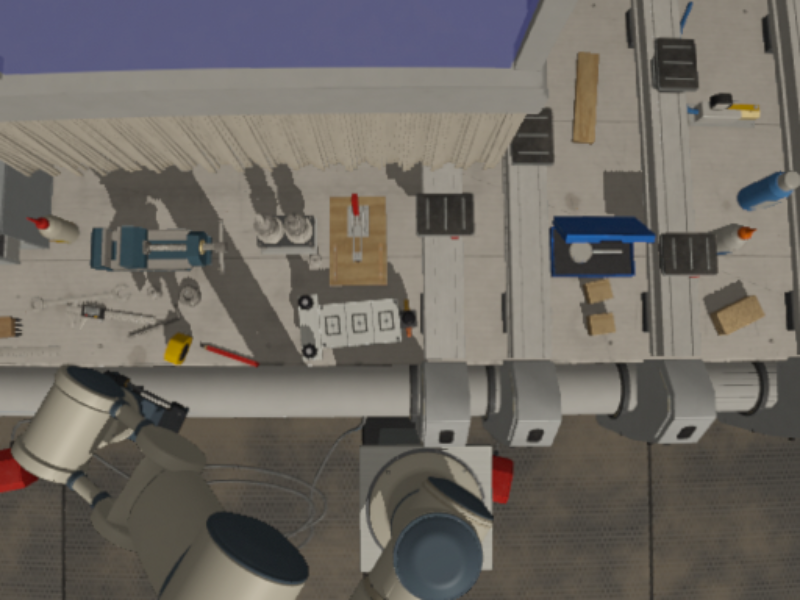

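The scene view shows the fixture at about (370,290), with its feet at (326,277) and (360,258) and its valve at (410,315). Two blanks are at (567,472) and (590,452). In the top view the feet are at (306,302) and (310,351), the valve at (408,315), and the blanks at (598,290) and (600,323). Next I'll look at close crops.

```bash
cat > h.py <<'E'
import numpy as np, cv2
from rig import arm, hand, kin, telemetry, optics
C={n:optics.get_calibration(n) for n in ("scene","top")}
def ray(n,u,v):
    c=C[n];K=c["intrinsics"];a=np.array([(u-K[0,2])/K[0,0],(v-K[1,2])/K[1,1]]);s=a.copy()
    for _ in range(20): s=a/(1+c["k1"]*(s@s))
    T=c["cam_to_world"]; return T[:3,3],T[:3,:3]@np.array([*s,1])
def at(n,u,v,z=0.):
    o,d=ray(n,u,v); return o+d*(z-o[2])/d[2]
def proj(n,P):
    c=C[n];T=c["cam_to_world"];p=T[:3,:3].T@(np.asarray(P,float)-T[:3,3]);s=p[:2]/p[2]
    s=s*(1+c["k1"]*(s@s)); K=c["intrinsics"]; return np.array([K[0,0]*s[0]+K[0,2],K[1,1]*s[1]+K[1,2]])
def crop(im,x0,y0,x1,y1,f,name):
    cv2.imwrite(name,cv2.resize(im[y0:y1,x0:x1,::-1],None,fx=f,fy=f,interpolation=cv2.INTER_CUBIC))
E
python3 - <<'E'
from h import *
s=optics.snapshot("scene"); t=optics.snapshot("top"); np.save("s.npy",s); np.save("t.npy",t)
crop(s,190,145,290,220,8,"pics/s1.png")
crop(t,180,170,280,245,8,"pics/t1.png")
a=cv2.resize(t[170:220,360:490,::-1],None,fx=6,fy=6,interpolation=2)
b=cv2.resize(s[260:320,330,::-1] if 0 else s[270:320,330,None,::-1] if 0 else s[270:320,330:460,::-1],None,fx=6,fy=6,interpolation=2)
cv2.imwrite("pics/b1.png",np.vstack([a,b])[:600])
print(at("top",383,186),at("top",384,207),at("top",198,193,.104),at("top",198,225,.104),at("top",261,201,.115))
E
```

```text
[ 0.52200297 -0.43550615  0.        ] [ 0.44047115 -0.436504    0.        ] [0.49092888 0.26601357 0.104     ] [0.37743937 0.2657738  0.104     ] [0.45999131 0.04271345 0.115     ]
```

View pics/s1.png

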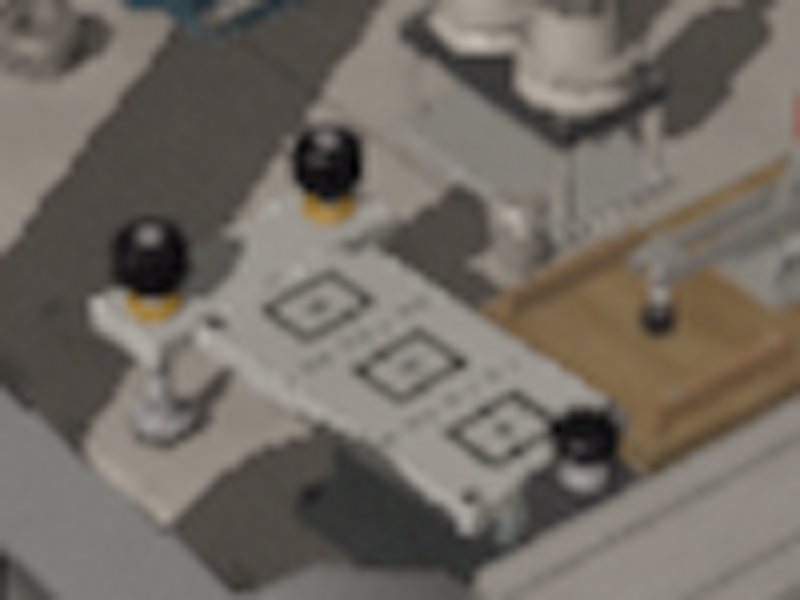

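View pics/t1.png

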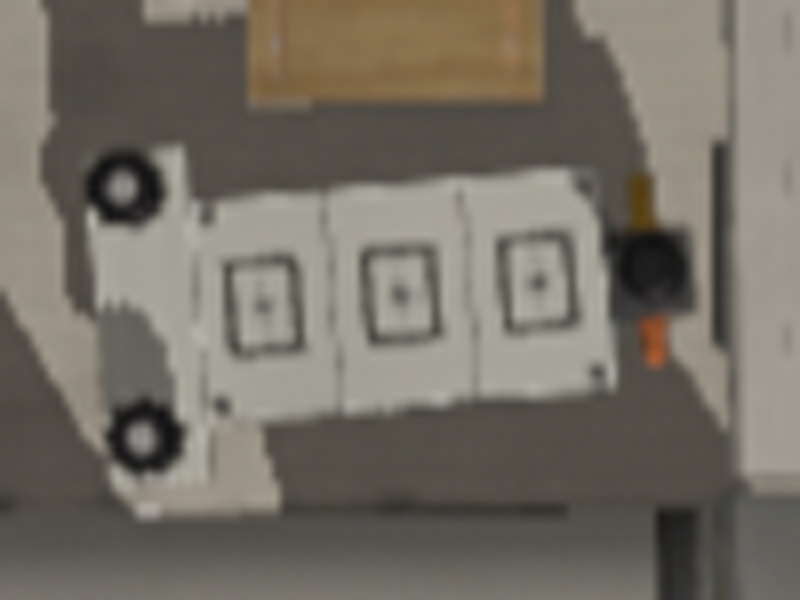

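View pics/b1.png

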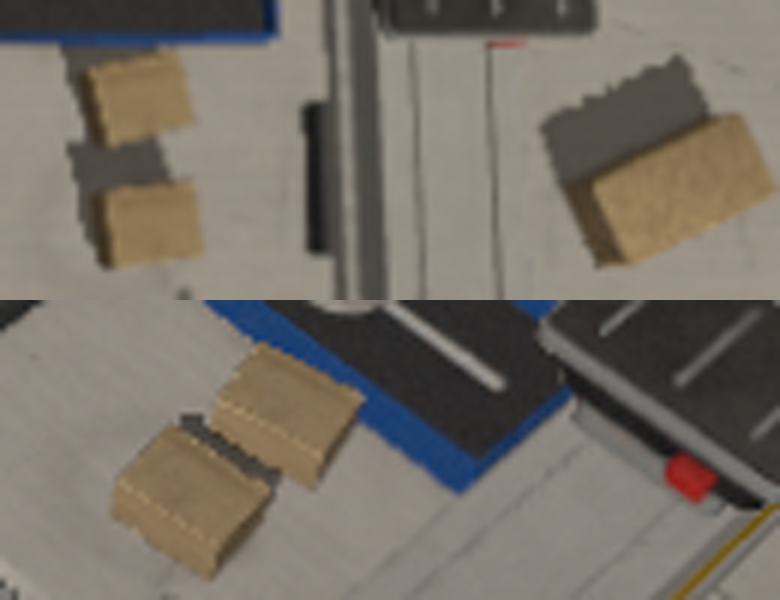

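The crops show the fixture rotated slightly, with rings at crop pixels (264,306), (400,294) and (537,281) and the foot knobs at (124,187) and (145,438). Two 50x60 blanks lie close together; the larger block on the right isn't one of them. Next I'll fit the poses.

```bash
cat >> h.py <<'E'
from scipy.optimize import least_squares, minimize
def R2(a): return np.array([[np.cos(a),-np.sin(a)],[np.sin(a),np.cos(a)]])
def fx(p,q): return np.array([*(R2(p[2])@np.array(q[:2])+p[:2]),q[2]])
def fitpts(obs,p0):
    f=lambda p: np.concatenate([proj(n,fx(p,q))-uv for n,q,uv in obs])
    r=least_squares(f,p0,loss="soft_l1"); return r.x,f(r.x).reshape(-1,2)
def box(p,l=(.05,.06,.03),z0=0):
    return [fx(p,(sx*l[0]/2,sy*l[1]/2,z0+z)) for sx in(-1,1) for sy in(-1,1) for z in(0,l[2])]
def soft(n,p,x0,y0,w,h,S=8,z0=0):
    q=np.array([proj(n,P) for P in box(p,z0=z0)]); m=np.zeros((h*S,w*S),np.uint8)
    hull=cv2.convexHull(((q-[x0,y0]+.5)*S-.5).astype(np.float32)).round().astype(np.int32)
    cv2.fillConvexPoly(m,hull,1); return cv2.resize(m.astype(np.float32),(w,h),interpolation=cv2.INTER_AREA)
def wood(im):
    i=im.astype(float); return np.clip(((i[...,0]-i[...,2])/(i[...,0]+1)-.2)/.15,0,1)
def fitblank(ims,p0,z0=0,half=15):
    W={}
    for n in ims:
        c=proj(n,[p0[0],p0[1],z0+.015]).round().astype(int); x0,y0=c-half
        W[n]=(x0,y0,wood(ims[n][y0:y0+2*half,x0:x0+2*half]))
    def cost(p):
        e=0
        for n,(x0,y0,w) in W.items():
            s=soft(n,p,x0,y0,2*half,2*half,z0=z0); near=cv2.dilate(s,np.ones((5,5)))>0
            e+=np.sum(((s-w)**2)[near])
        return e
    best=min((minimize(cost,[*p0[:2],a],method="Nelder-Mead",options=dict(initial_simplex=[[*p0[:2],a],[p0[0]+.008,p0[1],a],[p0[0],p0[1]+.008,a],[*p0[:2],a+.2]],xatol=1e-4,fatol=.01)) for a in (p0[2],p0[2]+.25,p0[2]-.25)),key=lambda r:r.fun)
    return best.x,best.fun
E
cat > s2.py <<'E'
from h import *
s=np.load("s.npy"); t=np.load("t.npy")
T=lambda u,v:np.array([(u+.5)/8-.5+180,(v+.5)/8-.5+170]); S=lambda u,v:np.array([(u+.5)/8-.5+190,(v+.5)/8-.5+145])
r1,r2,r3,vt=(0,-.031,.08),(0,.031,.08),(0,.093,.08),(0,-.082,.115)
obs=[("top",r3,T(264,306)),("top",r2,T(400,294)),("top",r1,T(537,281)),("scene",r3,S(320,306)),("scene",r2,S(410,364)),("scene",r1,S(503,428)),("top",vt,T(653,266))]
o2=obs+[("top",(.055,.147,.118),T(124,187)),("top",(-.055,.147,.118),T(145,438))]
for o in (obs,o2,[x for x in o2 if x[0]=="top"],[x for x in o2 if x[0]=="scene"]):
    p,r=fitpts(o,[.44,.12,.1]); print(p.round(4),np.degrees(p[2]).round(2),r.round(1).tolist())
for p0 in ([.517,-.434,.1],[.435,-.436,.1]):
    print([ (x.round(4),round(f,1)) for x,f in (fitblank({"top":t,"scene":s},p0),fitblank({"top":t},p0),fitblank({"scene":s},p0))])
for px in (645,655): print("beam3",at("top",px/1.5625,300/1.5625,0),at("top",px/1.5625,300/1.5625,.106))
print("pots",at("top",182,154,.08))
for n in("scene","top"):
  im=optics.snapshot(n)
  for k in range(1):print(n,[(round(d["conf"],2),np.round(d["extent"]).tolist()) for d in optics.spot_in("blank_3",n)])
E
python3 s2.py
```

```text
[0.4471 0.1245 0.08  ] 4.58 [[-0.2, -0.2], [-0.1, -0.2], [-0.1, -0.1], [-0.1, 0.3], [-0.0, 0.6], [0.1, 0.4], [-0.2, -0.0]]
[0.4471 0.1242 0.0826] 4.73 [[-0.1, -0.1], [0.0, -0.2], [-0.0, -0.1], [-0.1, 0.4], [0.0, 0.6], [0.2, 0.5], [-0.1, -0.1], [-0.2, 0.1], [-0.3, -0.1]]
[0.4468 0.1237 0.0825] 4.72 [[0.0, -0.0], [0.1, -0.1], [0.1, -0.0], [0.0, 0.0], [-0.1, 0.1], [-0.2, -0.0]]
[0.4486 0.1266 0.0774] 4.44 [[-0.0, -0.2], [-0.0, 0.1], [0.1, 0.0]]
[(array([ 0.5219, -0.4257,  0.2669]), np.float64(51.1)), (array([ 0.521 , -0.427 ,  0.2247]), np.float64(9.3)), (array([ 0.5232, -0.4247,  0.2655]), np.float64(33.6))]
[(array([ 0.441 , -0.4303,  0.1445]), np.float64(38.6)), (array([ 0.4403, -0.4307,  0.1493]), np.float64(7.5)), (array([ 0.441 , -0.4301,  0.1204]), np.float64(30.8))]
beam3 [ 0.49781394 -0.5533649   0.        ] [ 0.48862048 -0.50624202  0.106     ]
beam3 [ 0.49763594 -0.579118    0.        ] [ 0.48845554 -0.5301054   0.106     ]
pots [0.63660784 0.32838036 0.08      ]
scene [(0.86, [367.0, 275.0, 391.0, 300.0]), (0.42, [200.0, 164.0, 271.0, 218.0])]
top [(0.7, [373.0, 177.0, 391.0, 194.0]), (0.55, [378.0, 204.0, 394.0, 213.0])]
```

```bash
cat >> h.py <<'E'
P=np.array([.4470,.1241,.0825])
def Rd(a):
    y=np.array([np.cos(a),np.sin(a),0]); z=np.array([0,0,-1.]); return np.column_stack([np.cross(y,z),y,z])
ob=telemetry.observe
def tip(xy,z): return np.array([xy[0],xy[1],z+arm.tip_extent])   # fingertip height
def grasp(xy,z): return np.array([xy[0],xy[1],z-.005])          # grasp point height
def probe(xy,z0,zmin,a,thr=3.,step=.001):
    "closed fingertips down from z0; returns tip height at contact"
    arm.move_l(tip(xy,z0),Rd(a)); arm.sleep(.3); f0=ob()["force"][2]; z=z0; log=[]
    while z>zmin:
        z-=step; arm.move_l(tip(xy,z),feed=.02); o=ob(); log.append((round(o["ee_pos"][2]-arm.tip_extent,4),round(o["force"][2]-f0,1)))
        if o["force"][2]-f0>thr: break
    arm.move_l(tip(xy,z0)); return log[-5:]
E
python3 - <<'E'
from h import *
FK=fx(P,(-.055,.147,0)); RK=fx(P,(.055,.147,0)); print(FK,RK)
for nm,K in (("f",FK),("r",RK)):
    for a in range(-180,181,45):
        q=kin.solve_ik(grasp(K,.12),Rd(np.radians(a))); print(nm,a,None if q is None else q.round(0))
hand.grip(0)
a=np.radians(90)+P[2]
mid=fx(P,(0,.062,0))
arm.move_to(tip(FK,.16),Rd(a)); print("front",probe(FK,.135,.10,a))
arm.move_l(tip(FK,.16)); arm.move_l(tip(RK,.16),Rd(a)); print("rear",probe(RK,.135,.10,a))
arm.move_l(tip(RK,.16)); arm.move_l(tip(mid,.12),Rd(a)); print("plate",probe(mid,.086,.077,a))
arm.move_l(tip(mid,.2))
print(ob()["t"])
E
```

```text
[0.38007332 0.26606767 0.        ] [0.48969919 0.27513238 0.        ]
f -180 [  28.   25.  107.   -0.   48. -152.]
f -135 [ 28.  25. 107.  -0.  48. 163.]
f -90 [ 28.  25. 107.  -0.  48. 118.]
f -45 [ 28.  25. 107.  -0.  48.  73.]
f 0 [ 28.  25. 107.  -0.  48.  28.]
f 45 [ 28.  25. 107.  -0.  48. -17.]
f 90 [ 28.  25. 107.  -0.  48. -62.]
f 135 [  28.   25.  107.   -0.   48. -107.]
f 180 [  28.   25.  107.   -0.   48. -152.]
r -180 [  23.   31.   93.   -0.   56. -157.]
r -135 [ 23.  31.  93.  -0.  56. 158.]
r -90 [ 23.  31.  93.  -0.  56. 113.]
r -45 [23. 31. 93. -0. 56. 68.]
r 0 [23. 31. 93. -0. 56. 23.]
r 45 [ 23.  31.  93.  -0.  56. -22.]
r 90 [ 23.  31.  93.  -0.  56. -67.]
r 135 [  23.   31.   93.   -0.   56. -112.]
r 180 [  23.   31.   93.   -0.   56. -157.]
front [(np.float64(0.1229), np.float64(0.7)), (np.float64(0.1219), np.float64(0.1)), (np.float64(0.121), np.float64(0.1)), (np.float64(0.1199), np.float64(-0.2)), (np.float64(0.1195), np.float64(15.2))]
rear [(np.float64(0.1239), np.float64(-1.3)), (np.float64(0.1229), np.float64(-1.4)), (np.float64(0.122), np.float64(-1.1)), (np.float64(0.1209), np.float64(-0.1)), (np.float64(0.1203), np.float64(5.9))]
plate [(np.float64(0.0839), np.float64(-0.8)), (np.float64(0.0829), np.float64(-0.8)), (np.float64(0.0819), np.float64(-0.1)), (np.float64(0.0809), np.float64(-0.9)), (np.float64(0.0803), np.float64(6.2))]
18.9
```

Run:
```python
from h import *
s=np.load("s.npy"); im=cv2.resize(s[155:210,195:250,::-1],None,fx=10,fy=10,interpolation=2)
U=lambda P_:tuple(int(v) for v in ((proj("scene",P_)-[195,155]+.5)*10-.5))
th=np.linspace(0,2*np.pi,40)
for q,g in (((-.055,.147,0),.0055),((.055,.147,0),.0063)):
  K=fx(P,q)
  for r,z,c in ((.015,g,(0,0,255)),(.015,0,(255,0,255)),(.018,g+.091,(0,255,0)),(.018,g+.114,(255,255,0))):
    cv2.polylines(im,[np.array([U([K[0]+r*np.cos(t),K[1]+r*np.sin(t),z]) for t in th])],True,c,1)
cv2.imwrite("pics/o1.png",im)
```

```text
(no output)
```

View pics/o1.png

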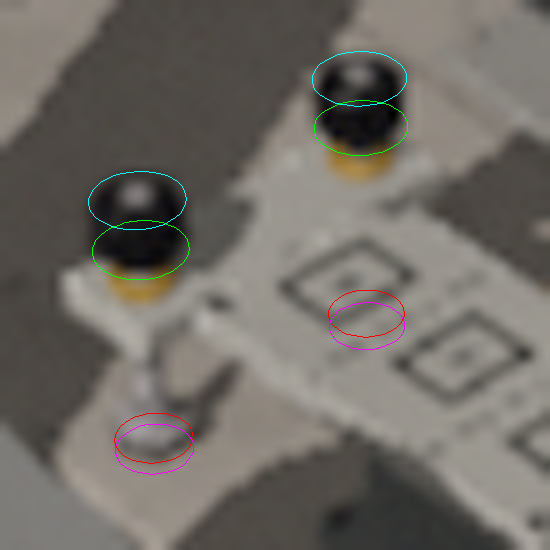

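The overlay matches the probe: both knobs sit about 5.5–6.3 mm above the touching height. The bright centre spot could be a raised cap, so I'll probe the rims off-centre as well.

Run:
```python
from h import *
a=np.radians(90)+P[2]; u=np.array([np.cos(a),np.sin(a)])
for nm,q in (("r",(.055,.147,0)),("f",(-.055,.147,0))):
    K=fx(P,q)[:2]+.022*u; arm.move_l(tip(K,.17),Rd(a)); print(nm,probe(K,.124,.112,a,thr=2.5,step=.0005)[-3:]); arm.move_l(tip(K,.17))
print(ob()["t"])
```

```text
r [(np.float64(0.121), np.float64(1.2)), (np.float64(0.1205), np.float64(1.1)), (np.float64(0.1201), np.float64(4.3))]
f [(np.float64(0.1205), np.float64(-0.3)), (np.float64(0.12), np.float64(1.0)), (np.float64(0.1196), np.float64(4.3))]
27.9417
```

```bash
cat >> h.py <<'E'
def turn(q,ztop,deg,n=12,a0=np.pi):
    "grip knob (top at ztop) and turn clockwise by deg, following the 8 mm pitch"
    K=fx(P,q); z=ztop-.008; hand.grip(.06)
    arm.move_to(grasp(K,z+.05),Rd(a0)); arm.move_l(grasp(K,z)); hand.grip(.0); f0=ob(); print("grip",f0["width"].round(4),f0["grasp_force"].round(1))
    for i in range(1,n+1):
        d=deg*i/n; qj=kin.solve_ik(grasp(K,z-.008*d/360),Rd(a0-np.radians(d)))
        assert abs(qj-ob()["joint_positions"]).max()<45; arm.move_joints(qj); o=ob(); print(round(d),o["force"].round(1),o["torque"].round(2),round(o["t"],1))
    hand.grip(.06); arm.move_l(grasp(K,z+.06))
def reprobe(q,zexp):
    a=np.radians(90)+P[2]; K=fx(P,q); hand.grip(0); arm.move_to(tip(K,zexp+.03),Rd(a))
    r=probe(K,zexp+.004,zexp-.006,a,thr=2.5,step=.0005)[-2:]; arm.move_l(tip(K,zexp+.04)); return r
E
python3 - <<'E'
from h import *
q=(-.055,.147,0); turn(q,.1195,293); print(reprobe(q,.113)); print(ob()["t"])
E
```

```text
Traceback (most recent call last):
  File "h.py", line 58, in turn
    arm.move_to(grasp(K,z+.05),Rd(a0)); arm.move_l(grasp(K,z)); hand.grip(.0); f0=ob(); print("grip",f0["width"].round(4),f0["grasp_force"].round(1))
                                                                                                     ^^^^^^^^^^^^^^^^^
AttributeError: 'float' object has no attribute 'round'
```

```bash
sed -i 's/f0\["width"\].round(4),f0\["grasp_force"\].round(1)/f0["width"],f0["grasp_force"]/' h.py
python3 - <<'E'
from h import *
hand.grip(.06); arm.move_l(ob()["ee_pos"]+[0,0,.05])
q=(-.055,.147,0); turn(q,.1195,293,n=8); print(reprobe(q,.113)); print(ob()["t"])
E
```

```text
grip 0.03523334439064749 30.001065731048584
37 [ 1.8 -1.8  7.3] [-0.26 -0.14 -0.05] 34.5
73 [ 2.6 -4.8  5.8] [-0.92 -0.51 -0.12] 35.2
110 [ 3.3 -6.9  7.2] [-1.51 -0.54 -0.06] 35.9
146 [ 2.9 -9.4  6.9] [-1.73 -0.41 -0.12] 36.6
183 [ 0.9 -9.6  8.3] [-1.74 -0.05 -0.02] 37.3
220 [-0.4 -8.4  9.3] [-1.49  0.28 -0.04] 38.0
256 [-2.9 -5.5 10.5] [-0.97  0.66 -0.08] 38.6
293 [-2.8 -1.5 10.8] [-0.37  0.84 -0.09] 39.3
[(np.float64(0.1135), np.float64(0.9)), (np.float64(0.1132), np.float64(4.5))]
47.875
```

Run:
```python
from h import *
q=(.055,.147,0); turn(q,.1200,315,n=8); print(reprobe(q,.113)); print(ob()["t"])
arm.move_to([.3,.45,.25],Rd(np.pi/2))
s=optics.snapshot("scene"); t=optics.snapshot("top"); np.save("s.npy",s); np.save("t.npy",t)
crop(s,190,145,290,220,8,"pics/s2.png"); crop(t,180,170,280,245,8,"pics/t2.png")
```

```text
grip 0.03556561262378302 30.00119000673294
39 [ 1.5 -1.6  6.3] [-0.24 -0.15 -0.08] 52.0
79 [ 2.8 -4.8  5.4] [-0.98 -0.48 -0.09] 52.7
118 [ 3.  -8.1  6.6] [-1.64 -0.49 -0.06] 53.5
158 [  1.5 -10.4   7.7] [-1.9  -0.22 -0.04] 54.2
197 [ -1.  -10.2   9.1] [-1.8   0.22 -0.11] 54.9
236 [-2.4 -8.1  9.6] [-1.48  0.6  -0.06] 55.6
276 [-3.7 -4.2  9.4] [-0.82  0.95 -0.07] 56.3
315 [-4.1 -0.9  9. ] [-0.2   0.91 -0.03] 57.0
[(np.float64(0.1135), np.float64(0.1)), (np.float64(0.1133), np.float64(6.0))]
65.9333
```

View pics/t2.png

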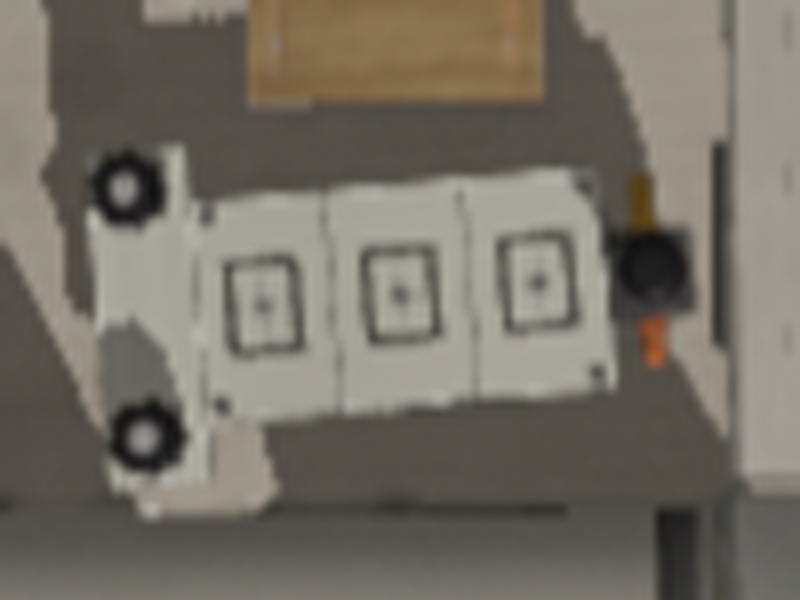

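The top view shows the fixture hasn't moved: the rings are at the same pixels. Both tops read about 0.113 m. Next is the valve.

Run:
```python
from h import *
V=fx(P,(0,-.082,0)); a=min((P[2],P[2]+np.pi,P[2]-np.pi),key=lambda a:abs((lambda q:999 if q is None else q[5])(kin.solve_ik(grasp(V,.12),Rd(a)))))
hand.grip(.055); arm.move_to(grasp(V,.17),Rd(a)); arm.move_l(grasp(V,.109),feed=.08); hand.grip(0); o=ob(); print(o["width"],o["force"])
for z in (.112,.116,.120,.125,.129,.1315): arm.move_l(grasp(V,z),feed=.03); o=ob(); print(o["ee_pos"][2],o["force"].round(1))
hand.grip(.055); arm.move_l(grasp(V,.19))
hand.grip(0); print(probe(V,.145,.125,a,thr=2.,step=.001)[-2:]); arm.move_l(tip(V,.22))
arm.move_to([.3,.45,.25],Rd(np.pi/2))
s=optics.snapshot("scene"); t=optics.snapshot("top"); np.save("s.npy",s); np.save("t.npy",t); print(ob()["t"])
for p0 in ([.521,-.426,.25],[.441,-.430,.15]):
    print([(x.round(4),round(f,1)) for x,f in (fitblank({"top":t,"scene":s},p0),fitblank({"top":t},p0),fitblank({"scene":s},p0))])
cv2.imwrite("pics/s3.png",cv2.resize(s[120:384,100:452,::-1],None,fx=2.2,fy=2.2,interpolation=2))
```

```text
0.028885687830414446 [-2.50913573 -0.74365375  6.41684051]
0.10704139114978126 [-1.2 -0.9 -3.6]
0.11113712516067938 [-1.5 -0.7 -1.2]
0.11517019294351354 [-4.1 -0.6  0.5]
0.12020373360494942 [-4.6 -2.4  2. ]
0.124307655743635 [-4.7 -1.4  2.6]
0.1263259713768845 [-2.9 -1.4 -7. ]
[(np.float64(0.1369), np.float64(0.6)), (np.float64(0.136), np.float64(2.4))]
80.275
[(array([ 0.5216, -0.4257,  0.237 ]), np.float64(52.9)), (array([ 0.5205, -0.4262,  0.2509]), np.float64(8.9)), (array([ 0.5234, -0.4249,  0.2674]), np.float64(35.5))]
[(array([ 0.4409, -0.4301,  0.1311]), np.float64(40.1)), (array([ 0.4404, -0.4309,  0.1407]), np.float64(7.8)), (array([ 0.4411, -0.4297,  0.1438]), np.float64(31.7))]
```

View pics/s3.png

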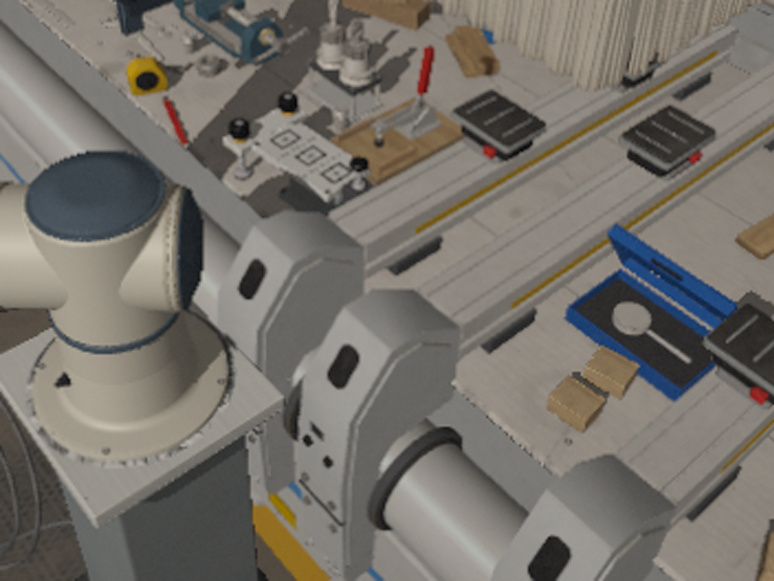

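The valve is out, with its top at 0.137. Only two blanks show, at (575,405) and (610,370) in this view. I'll place the near one on ring 3.

```bash
cat >> h.py <<'E'
def best(pos,a):
    c=[(abs(q[5]),b) for b in (a,a+np.pi,a-np.pi) if (q:=kin.solve_ik(pos,Rd(b))) is not None]; return min(c)[1]
def carry(b,ring):
    a=best(grasp(b,.1),b[2]+np.pi/2); hand.grip(.091)
    arm.move_to(grasp(b,.22),Rd(a)); arm.move_l(grasp(b,.023),feed=.1); print("f",ob()["force"].round(1)); hand.grip(0); o=ob(); print("width",o["width"],o["grasp_force"])
    assert o["width"]>.045
    arm.move_l(grasp(b,.28),feed=.2); r=fx(P,ring); d=best(grasp(r,.12),P[2])
    arm.move_to(grasp(r,.26),Rd(d)); arm.move_l(grasp(r,.12),feed=.15); f0=ob()["force"][2]
    z=.1065
    while z>.1015:
        arm.move_l(grasp(r,z),feed=.03); f=ob()["force"][2]-f0
        if f>4: break
        z-=.0007
    print("place",z,f,ob()["width"]); w=ob()["width"]; hand.grip(w+.02); arm.move_l(grasp(r,.22),feed=.12)
E
cat > c.py <<'E'
import sys; from h import *
b=eval(sys.argv[1]); carry(np.array(b),(0,float(sys.argv[2]),0)); arm.move_to([.3,.45,.25],Rd(np.pi/2))
s=optics.snapshot("scene"); t=optics.snapshot("top"); np.save("s.npy",s); np.save("t.npy",t); print(ob()["t"])
p0=eval(sys.argv[3])
print([(x.round(4),round(f,1)) for x,f in (fitblank({"top":t,"scene":s},p0),fitblank({"top":t},p0),fitblank({"scene":s},p0))])
a=cv2.resize(t[165:240,180:280,::-1],None,fx=5,fy=5,interpolation=2);d=cv2.resize(s[145:220,190:290,::-1],None,fx=5,fy=5,interpolation=2)
e=np.zeros((600,800,3),np.uint8); e[:300,:400]=cv2.resize(a,(400,300)); e[:300,400:]=cv2.resize(d,(400,300))
e[300:,:400]=cv2.resize(t[165:240,350:450,::-1],(400,300),interpolation=2); e[300:,400:]=cv2.resize(s[255:330,325:425,::-1],(400,300),interpolation=2)
cv2.imwrite(sys.argv[4],e)
E
python3 c.py "[.4407,-.4303,.139]" .093 "[.521,-.426,.25]" pics/c1.png
```

```text
f [ 0.7  0.5 -0.3]
width 0.05975349175095252 29.99897003173828
place 0.10229999999999996 20.479901377524445 0.05956408343312526
97.225
[(array([ 0.5218, -0.4253,  0.2488]), np.float64(30.2)), (array([ 0.5215, -0.427 ,  0.2254]), np.float64(9.1)), (array([ 0.5228, -0.4251,  0.2674]), np.float64(17.9))]
```

View pics/c1.png

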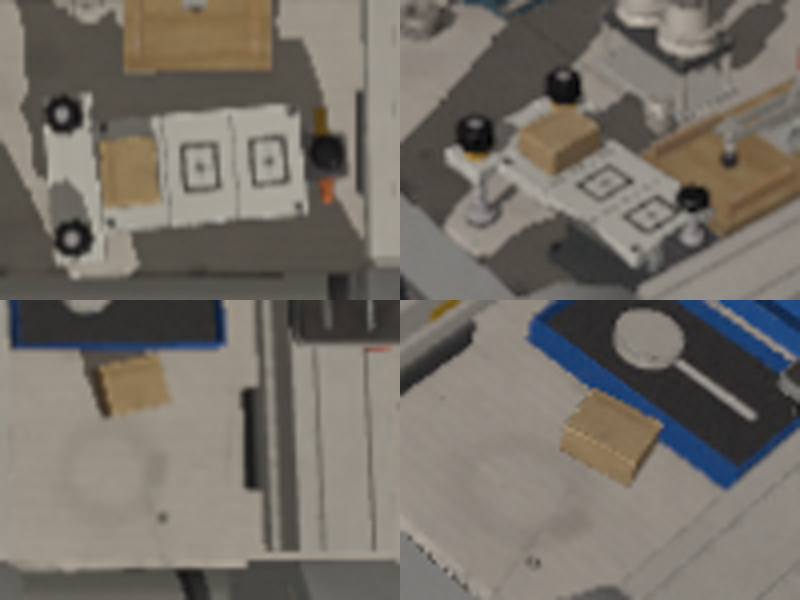

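The first blank covers ring 3 squarely (top crop at (130,170)). The second one hasn't moved, so it goes on ring 2.

```bash
python3 c.py "[.5216,-.426,.245]" .031 "[.521,-.426,.25]" pics/c2.png
python3 - <<'E'
from h import *
s=np.load("s.npy"); t=np.load("t.npy")
for y in (.093,.031):
    r=fx(P,(0,y,0)); p0=[r[0],r[1],P[2]+np.pi/2]; x,f=fitblank({"top":t},p0,z0=.08); d=R2(-P[2])@(x[:2]-r[:2]); print(y,(d*1000).round(1),np.degrees(x[2]-p0[2]).round(1),round(f,1))
E
```

```text
f [ 0.5 -0.4  0.3]
width 0.060020878936963465 29.867422878742218
place 0.10229999999999996 18.748158437269172 0.060253595504347196
113.2
[(array([ 0.6203, -0.4928,  1.1704]), np.float64(0.0)), (array([ 0.5183, -0.42  ,  0.2858]), np.float64(229.3)), (array([ 0.4698, -0.3486,  0.9935]), np.float64(0.0))]
0.093 [0.5 0.6] 1.7 10.0
0.031 [0.3 0.8] 0.3 6.9
```

View pics/c2.png

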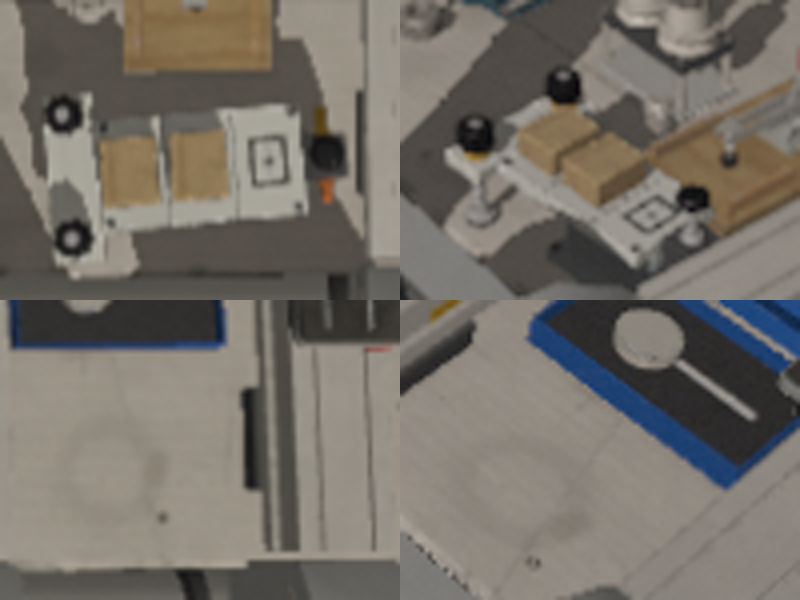

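Both blanks sit within 1 mm of their ring centres. Before closing the valve I'll check for a hidden third blank with the arm in a different place.

Run:
```python
from h import *
hand.grip(0); V=fx(P,(0,-.082,0)); arm.move_to(tip(V,.2),Rd(best(tip(V,.2),P[2])))
s=optics.snapshot("scene"); t=optics.snapshot("top")
cv2.imwrite("pics/t4.png",cv2.resize(t[:,:,::-1],(800,600))); cv2.imwrite("pics/s4.png",cv2.resize(s[:,:,::-1],(800,600)))
for n in("scene","top"): print([(round(d["conf"],2),np.round(d["extent"]).tolist()) for d in optics.spot_in("blank_3",n)])
```

```text
[(0.8, [231.0, 178.0, 252.0, 193.0]), (0.76, [224.0, 172.0, 241.0, 190.0])]
[(0.7, [218.0, 197.0, 236.0, 216.0]), (0.62, [205.0, 199.0, 221.0, 215.0])]
```

View pics/t4.png

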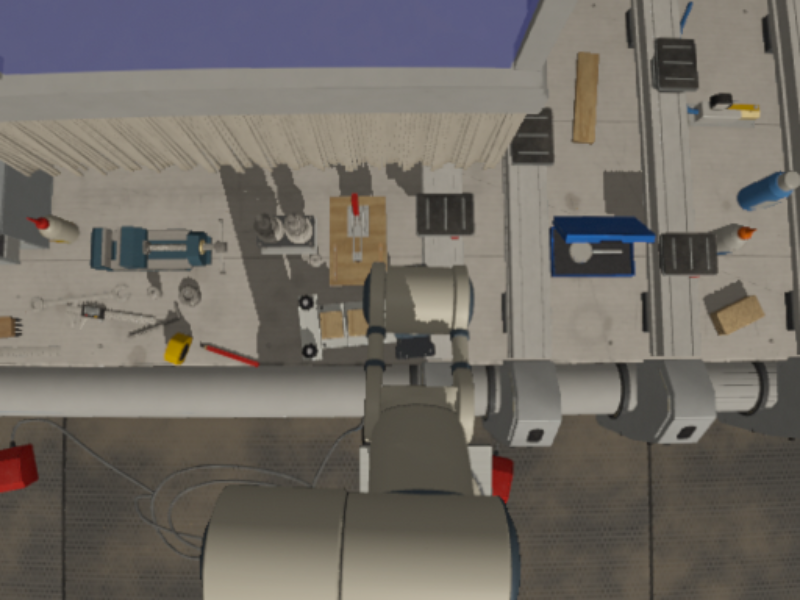

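View pics/s4.png

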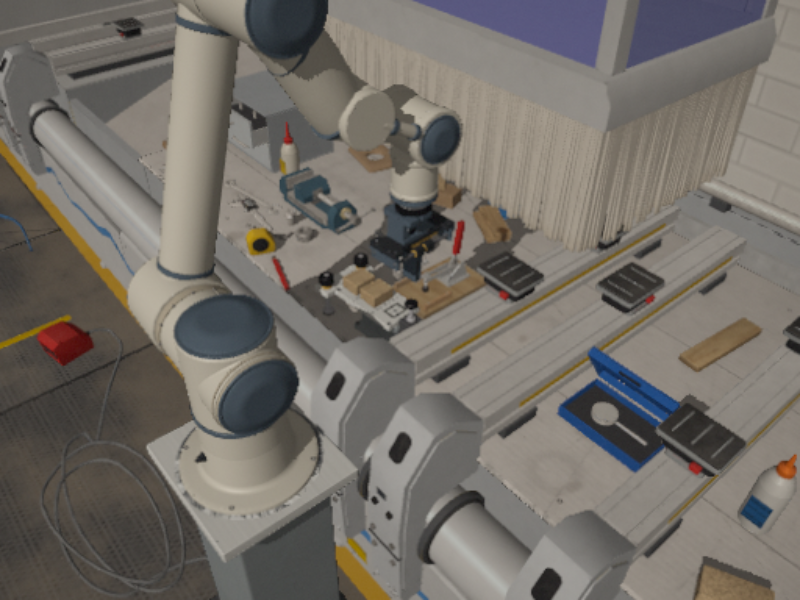

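The full bed shows only the two blanks, both now on the plate at top view (330,322) and (357,322), and no third. Next I'll push the valve home.

Run:
```python
from h import *
V=fx(P,(0,-.082,0)); arm.move_l(tip(V,.142)); arm.sleep(.3); f0=ob()["force"][2]
for z in (.135,.131,.127,.123,.119,.117,.1155,.115,.1145,.114):
    arm.move_l(tip(V,z),feed=.03); f=ob()["force"][2]-f0; print(z,round(f,1))
    if z<.118 and f>12: break
arm.move_l(tip(V,.2)); a=best(tip(V,.2),P[2])
print(probe(V,.125,.112,a,thr=1.5,step=.001)[-2:]); arm.move_l(tip(V,.22)); arm.move_to([.3,.45,.25],Rd(np.pi/2))
s=optics.snapshot("scene"); t=optics.snapshot("top"); print(ob()["t"])
for y in (.093,.031):
    r=fx(P,(0,y,0)); p0=[r[0],r[1],P[2]+np.pi/2]; x,f=fitblank({"top":t},p0,z0=.08); d=R2(-P[2])@(x[:2]-r[:2]); print(y,(d*1000).round(1),np.degrees(x[2]-p0[2]).round(1),round(f,1))
e=np.hstack([cv2.resize(i,(400,300),interpolation=2) for i in (t[165:240,180:280,::-1],s[145:220,190:290,::-1])]); cv2.imwrite("pics/e.png",e)
for q in ((-.055,.147,0),(.055,.147,0)): print(reprobe(q,.113))
arm.move_to([.3,.45,.25],Rd(np.pi/2)); print(ob()["t"])
```

```text
0.135 1.5
0.131 0.1
0.127 -0.2
0.123 -0.1
0.119 -0.6
0.117 0.6
0.1155 -0.2
0.115 -0.7
0.1145 -0.0
0.114 5.6
[(np.float64(0.1149), np.float64(-0.9)), (np.float64(0.1142), np.float64(5.9))]
127.0
0.093 [0.4 0.6] 0.8 9.3
0.031 [0.3 0.8] 0.3 6.8
[(np.float64(0.1135), np.float64(0.0)), (np.float64(0.1132), np.float64(6.1))]
[(np.float64(0.1135), np.float64(-0.4)), (np.float64(0.1133), np.float64(5.7))]
136.4167
```

View pics/e.png

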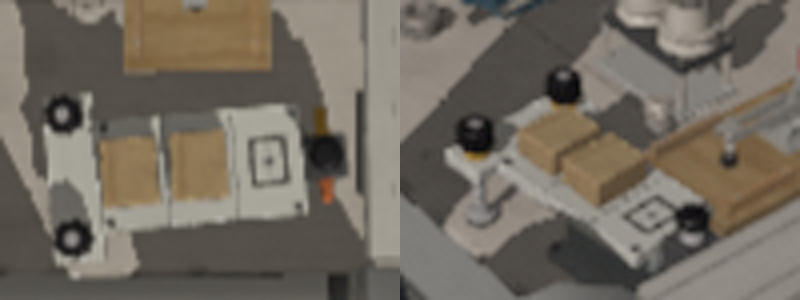

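The valve is home and the blanks are in place. As a last check, I'll probe the plate and crossbar heights to rule out jacking.

Run:
```python
from h import *
a=np.radians(90)+P[2]
hand.grip(0)
for q in ((0,.148,0),(0,-.031,0)):
    K=fx(P,q); arm.move_to(tip(K,.16),Rd(a)); print(q,probe(K,.083,.077,a,thr=2.,step=.0004)[-4:]); arm.move_l(tip(K,.16))
arm.move_to([.3,.45,.25],Rd(np.pi/2)); print(ob()["t"])
```

```text
(0, 0.148, 0) [(np.float64(0.0814), np.float64(1.1)), (np.float64(0.081), np.float64(0.4)), (np.float64(0.0806), np.float64(-0.7)), (np.float64(0.0803), np.float64(2.8))]
(0, -0.031, 0) [(np.float64(0.0814), np.float64(-1.3)), (np.float64(0.081), np.float64(0.7)), (np.float64(0.0806), np.float64(0.3)), (np.float64(0.0803), np.float64(2.5))]
147.05
```

```bash
python3 -c "
from h import *
arm.sign_off()"
```

```text
the job is handed in; nothing more can be done
```

I handed the job in at about 147 s: both feet are screwed down to an estimated 1 mm of cushion squeeze, inferred from knob height, with the plate still level; the two blanks I found (no third seen) lie within about 1 mm of the centres of rings 2 and 3, and the valve is pushed home.

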